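Set a lamp-arm blank against the flip stop for sawing

TASK

Get the loose wooden bar ready for sawing to length: push the raised orange stop on the fence over and down until it rests fully home, and leave the blue one up. Then push the bar, without lifting it, so that it lies flat along the fence with its end right up against the orange stop. Do not disturb the pencil, can, glue bottle or saw, and finish clear of everything.

Things in the scene. Friction and masses are not known exactly. Their poses are not given: they have to be found in the camera images.
- board: Crosscut board fixed to the bench: plywood base, top at z 18 mm, x -120 to 85, y -320 to 320 mm about its origin, which lies on the bench. Dark fence along y: front face (towards the robot) at x 50, back at x 76, top at z 54 mm. Both flip stops sit on the fence's +y half; the saw kerf is at y -20 mm. Yaw within 0.12 rad.
- orange_stop (a joint): Hinge of the ORANGE stop, rad: 0 = fully down (end stop), 1.8 to 2.1 at the start = up and leaning back, 2.15 = limit. Stiff: stays where left, takes about 2 N at 45 mm from the pin. Strip arm 56 mm long from the pin, 20 wide, 8 thick; orange block at its free end points down when down, to the robot when up. Push it over from behind (board +x), then press down.
- orange_pivot (a point): Centre of the orange stop's hinge pin, which lies along the board's y, 68 mm above the bench, 8 mm behind the fence's front face. Down, the arm is level towards the board's -x, its upper face 4 mm above the pin. A fixed bracket 34 mm wide holds it; a clamping knob 12 mm behind the pin rises 8 mm above the pin.
- orange_face (a point): Point on the side of the orange block that faces the bar (-y side); it moves with the stop. Down, it lies 36 mm in front of the pin, 36 mm below it and 8 mm to -y of it, its axes are the board's, and the bar's end comes against it. The block is 16 mm thick along y and clears the base by 4 mm.
- blue_stop (a joint): Hinge of the BLUE flip stop, the same in all but colour; starts up (1.8 to 2.1 rad) and must stay up. It may stand nearer to the bar than the orange one or beyond it; the bar passes under it freely.
- blue_pivot (a point): Centre of the blue stop's hinge pin, as orange_pivot. A raised stop reaches up to 75 mm above its pin and 50 mm in front of it.
- bar: The loose wooden bar (lamp-arm blank), 34 mm (x) by 260 mm (y) by 22 mm high, about 0.11 kg, lying on the base in front of the fence, its middle some 20 to 30 mm off it and up to 0.08 rad askew. Origin at the centre of its underside, its y axis along its length towards the stops.
- bar_end (a point): Centre of the bar's end face nearest the stops (+y end), 11 mm above its underside.
- bar_tail (a point): Centre of the bar's other end face (-y end), where it can be pushed along.
- pencil: Flat red carpenter's pencil, 14 by 150 mm and 8 mm thick (plus a 25 mm look-only point at +y), lying on the base nearer the robot than the bar. Origin at the centre of its underside. Leave alone.
- can: Black tin can, open above, 68 mm across and 105 mm high, standing on the bench beyond the board. Origin at the centre of its underside. Leave alone.
- glue: Yellow glue bottle with a red cap, 56 mm across and 160 mm high, standing on the bench beyond the board. Origin at the centre of its underside. Leave alone.
- saw: Small hand saw, wooden handle, steel blade with brass back, 435 mm long along its y, 20 mm high, lying flat on the bench well beyond the board. Origin on the bench under its middle. Leave alone.

How it is judged:
By the outcome, as a careful person would: the job done as asked, in the order asked, and still so for the second after the job is handed in, with the robot touching nothing.
It also fails if it takes over 72 s, if anything falls off the work surface, if the arm or the gripper's body presses on something with over 40 N, if the wrist force passes 120 N, or if a joint passes its speed limit or range.

ROBOT

A 6-joint arm with a two-finger parallel gripper is mounted at the origin on the work surface. World frame = base frame: x ahead of the robot, y to its left, z up, the work surface at z = 0. Lengths are in m, angles in rad, forces in N, time in s.
With the tool pointing down it reaches from about 0.375 to 0.975 m from the base axis. Payload 3.8 kg.
Tool frame: the origin (TCP) lies midway between the tips of the shut fingers; the grasp point (between the pads) lies 19 mm behind it; z points along the fingers, y is the line along which they close (so a half turn about z gives the same grasp; the last joint's range is limited). The gripper opens to 85 mm and grips with 20 to 120 N. Pads are 22 mm wide; open, the fingers measure 114 mm over their backs; the gripper's body (76 mm by 85 mm) begins 54 mm behind the grasp point. The pads swing forward as they close: fully open they stand 13 mm farther back than shut.
Start: joints at [-0.037, 0.264, 1.604, -0, 1.274, -0.037], TCP at [0.675, -0, 0.231] pointing down, gripper open.
Joint ranges: [-2.63, 2.63], [-0.94, 2.18], [0.31, 2.57], [-1.31, 4.45], [0, 2.66], [-2.55, 2.55]. Speed limits (rad/s): [2.57, 2.57, 3.14, 3.14, 3.14, 3.14].

INTERFACE

Orientations are given as a rotation vector (axis times angle).
In Python, from workcell import bot gives the robot as it stands.
- The arm moves only by the tool jog_arm, never from a script. Its argument "motion" is a list of rows, each a list of 5 numbers: the opening, from -1 (shut) to 1 (fully open), then the shift along the tool's x, y, z in mm, then the turn about the tool's z in degrees. In form: [[claw, x, y, z, twist], ...]. A call has 1 to 10 rows; each row shifts and turns the commanded pose from where the row before left it, along the tool's axes as they then stand; what a row does not reach is not made up. A row lasts 1/12 s, in which the tool goes at most 41.7 mm and 7.16 degrees, less where a joint would pass 70% of its speed; a pose out of reach is approached as far as the arm can. A call with a gripper value outside its range is refused whole. The fingers move at their own pace and stop on an object; "force" is the grip in N (left out, the last holds). Time passes only in rows, so rows that do not move let the fingers close. It gives the time, the measured TCP pose, the force, the opening and the grip force at its end, in the units of the state.
- bot.read_state(): the state, without advancing time (a new reading comes with each control period).
- bot.read_camera(name): name is "scene" or "side" or "wrist"; returns (picture, depth): 400x640x3 uint8, red, green, blue; 400x640 float32, m along the optical axis (not along the pixel's ray), 0 where there is no reading.
- bot.get_calibration(name): a dict with "vfov" (degrees; the focal length in pixels is half the picture's height over the tangent of half this angle, whatever the lens; pixels are square), "cx", "cy" (the principal point, pixels), "rvec" (rotation vector, rad) and "tvec" (3), from world to camera coordinates, as OpenCV has them; the wrist camera has in their place "tool_from_camera" (4x4, takes a point from camera to tool coordinates, whose origin is the TCP and whose axes are the flange's). Camera axes: x right, y down, z forward; pixel columns grow to the right and rows downward; lengths in m; the calibration is good to about 2 mm. A picture is of the moment at which its call begins: read the wrist's pose just before it. get_calibration takes no time and is no camera call.
- bot.finish_job(): hands the job in; it is judged then, once.
The state is a dict: "time": time; "q": joint angles; "joint_vel": joint speeds; "joint_torque": joint torques, N m; "tool_pos": TCP position; "tcp_rot": TCP orientation; "wrist_force": force on the tool from outside, world axes, zero at the start; "torque": the same for the moment, N m; "width": opening from 0.0 (shut) to 1.0 (fully open); "grip_force": force on a finger pad.
Only numpy, scipy, OpenCV 4.12 (cv2) and the standard library are available. Lean on these libraries where they do the work, as an engineer would, in place of code of your own. Each camera call takes 0.05 s, during which the arm holds its last target. There are 200 camera calls.

## Working session

There is one attempt and no reset: what is moved stays moved. The work goes in short steps, Python scripts to look and compute and a tool call to move; the robot and the scene stay as the last step left them, time stands still between calls to the robot, and variables do not carry over. Pictures are saved under pics/ and viewed, at most 10 in all, crops included, and the job is handed in when it is done.

Besides the shell and the picture viewer there is one more tool, called after "Call:" by a JSON object that holds its "api" and its "payload", one argument or row to a line. jog_arm: Moves the arm, as the interface text tells. Its arguments: {"type":"object","properties":{"motion":{"type":"array"},"force":{"type":"number"}},"required":["motion"]}

```bash
mkdir -p pics
cat > h.py <<'E'
import numpy as np, cv2
from workcell import bot
def K(c): 
    f=200/np.tan(np.radians(c['vfov'])/2); return f
def pts(name):
    """world point per pixel from depth"""
    st=bot.read_state(); im,d=bot.read_camera(name); c=bot.get_calibration(name); f=K(c)
    v,u=np.mgrid[:400,:640]
    P=np.stack([(u-c['cx'])/f*d,(v-c['cy'])/f*d,d],-1)
    if 'rvec' in c:
        R=cv2.Rodrigues(np.array(c['rvec'],float))[0]; t=np.array(c['tvec'],float)
        W=(P-t)@R
    else:
        T=np.array(c['tool_from_camera']); R=cv2.Rodrigues(np.array(st['tcp_rot'],float))[0]
        W=(P@T[:3,:3].T+T[:3,3])@R.T+np.array(st['tool_pos'])
    W[d==0]=np.nan
    return im,W
E
python3 - <<'E'
from h import *
for n in ['scene','side','wrist']:
    im,W=pts(n); np.savez(f'{n}.npz',im=im,W=W); cv2.imwrite(f'pics/{n}0.png',im[:,:,::-1])
    c=bot.get_calibration(n); print(n,{k:np.round(v,3).tolist() for k,v in c.items()})
    if 'rvec' in c:
        R=cv2.Rodrigues(np.array(c['rvec'],float))[0]; print(-R.T@np.array(c['tvec']))
print(bot.read_state())
E
```

```text
scene {'vfov': 55.316, 'cx': 312.328, 'cy': 200.977, 'rvec': [0.845, 2.646, -0.988], 'tvec': [0.478, -0.204, 0.978]}
[0.8371514  0.37961832 0.61844136]
side {'vfov': 57.882, 'cx': 320.472, 'cy': 206.009, 'rvec': [2.319, -0.62, 0.263], 'tvec': [-0.519, 0.253, 0.559]}
[ 0.34156512 -0.43051222  0.58576691]
wrist {'vfov': 61.988, 'cx': 318.023, 'cy': 203.539, 'tool_from_camera': [[-0.0, -0.949, -0.315, 0.082], [1.0, -0.0, -0.001, -0.0], [0.001, -0.315, 0.949, -0.142], [0.0, 0.0, 0.0, 1.0]]}
{'time': 0.15, 'q': array([-3.68872023e-02,  2.64607093e-01,  1.60506345e+00,  1.57799557e-05,
        1.27369570e+00, -3.68971886e-02]), 'joint_vel': array([ 9.69583455e-04, -7.20109329e-04, -2.89370453e-03, -1.64624174e-03,
       -1.64150205e-03,  7.00090834e-05]), 'joint_torque': array([-4.44535381e-04, -5.15905774e+01, -3.67958951e+01, -2.06692371e-04,
        8.09489022e-03,  2.50629785e-05]), 'tool_pos': array([6.74434040e-01, 3.29252732e-05, 2.30228135e-01]), 'tcp_rot': array([-2.22050897e+00, -2.22052086e+00,  1.87781583e-03]), 'wrist_force': array([0.24446105, 0.66203065, 0.64592026]), 'torque': array([-0.01173282, -0.03812897,  0.04447683]), 'grip_force': 0.0, 'width': 0.9969899497692931}
```

View images.

View pics/scene0.png

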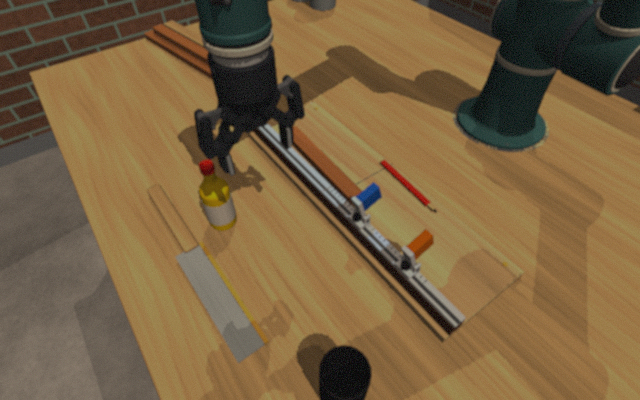

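View pics/side0.png

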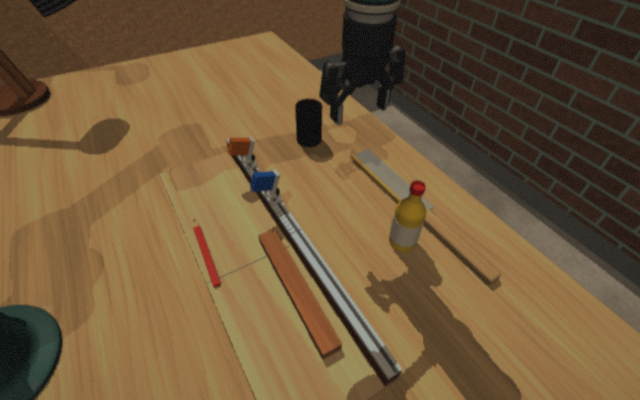

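View pics/wrist0.png

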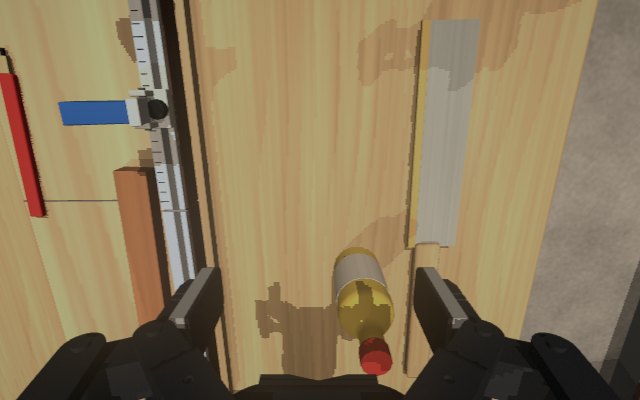

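Scene: orange stop block at about (418,245), blue at (367,198), with the bar leading up to blue from (290,130) and the pencil at (408,185). Side: orange (240,146), blue (264,181), bar (300,290), glue (407,220). Wrist: blue stop up at (110,112), bar end at (135,170), kerf at row 200, glue under the gripper. Blue stands between the bar and orange.

Run:
```python
from h import *
L={n:np.load(n+'.npz') for n in ['scene','side','wrist']}
def rep(t,P):
    P=P[np.isfinite(P).all(1)]
    if len(P)<15: print(t,len(P));return
    print(t,len(P),'med',np.round(np.median(P,0)*1e3),'lo',np.round(np.percentile(P,2,axis=0)*1e3),'hi',np.round(np.percentile(P,98,axis=0)*1e3))
for n,d in L.items():
    im,W=d['im'],d['W']; h,s,v=cv2.split(cv2.cvtColor(im,cv2.COLOR_RGB2HSV)); z=W[...,2]
    reach=(W[...,0]>.3)&(W[...,0]<1.1)&(abs(W[...,1])<.6)
    ms={'orange':(h>4)&(h<14)&(s>190)&(z>.06),'blue':(h>100)&(h<125)&(s>150),
     'bar':(h>3)&(h<14)&(s>110)&(z>.034)&(z<.048),'pencil':((h<4)|(h>176))&(s>190)&(z<.04),'redcap':((h<4)|(h>176))&(s>170)&(z>.1),
     'yellow':(h>20)&(h<32)&(s>200)&(z>.05),'black':(v<40)&(z>.03)&(z<.12)&(W[...,0]>.7)&(W[...,1]>.2),
     'fencetop':(z>.048)&(z<.06)&(s<70)}
    for k,m in ms.items(): 
        m=m&reach
        rep(n+' '+k,W[m])
        if k in('fencetop','bar','pencil') and m.sum()>50:
            P=W[m]; r=cv2.fitLine(P[:,:2].astype(np.float32),cv2.DIST_HUBER,0,.001,.001).ravel()
            print('   line yaw',np.arctan2(-r[0]*np.sign(r[1]),abs(r[1])),'x at y=0',r[2]-r[3]*r[0]/r[1])
            rc=cv2.minAreaRect((P[:,:2]*1e3).astype(np.float32)); print('   rect',np.round(rc[0]),np.round(rc[1]),np.round(rc[2],1))
```

```text
scene orange 365 med [515. 196. 126.] lo [ 493. -131.   98.] hi [731. 201. 162.]
scene blue 335 med [515.  75. 124.] lo [494.   6.  23.] hi [719. 263. 387.]
scene bar 1390 med [483. -86.  42.] lo [ 462. -237.   35.] hi [539. 274.  45.]
   line yaw -0.1416536 x at y=0 0.4975476
   rect [531.  16.] [580. 233.] 69.8
scene pencil 239 med [367.  36.  27.] lo [ 359. -125.   24.] hi [539. 233.  38.]
   line yaw -0.08697899 x at y=0 0.36475942
   rect [448.  58.] [182. 490.] 0.3
scene redcap 133 med [ 721. -118.  161.] lo [ 707. -132.  150.] hi [730. -67. 163.]
scene yellow 684 med [ 725. -108.  108.] lo [ 699. -126.   83.] hi [746. -97. 138.]
scene black 845 med [727. 249.  88.] lo [701. 242.  33.] hi [756. 306. 107.]
scene fencetop 3425 med [529.  97.  55.] lo [ 514. -263.   49.] hi [727. 302.  58.]
   line yaw 0.003212766 x at y=0 0.52905595
   rect [631.   8.] [598. 244.] 89.3
side orange 272 med [508. 185. 118.] lo [ 486. -132.   97.] hi [716. 195. 148.]
side blue 325 med [505.  60. 118.] lo [487.  58.  97.] hi [528.  71. 132.]
side bar 2955 med [ 477. -151.   39.] lo [ 458. -276.   36.
[... 668 characters left out ...]
0.] 89.4
wrist orange 0
wrist blue 1469 med [514.  69. 127.] lo [496.  61. 120.] hi [533.  76. 133.]
wrist bar 4992 med [480. -68.  39.] lo [ 462. -171.   36.] hi [539. 135.  47.]
   line yaw -0.104227856 x at y=0 0.48907322
   rect [499. -34.] [ 83. 387.] 0.3
wrist pencil 938 med [370.  44.  24.] lo [361. -43.  20.] hi [375.  98.  26.]
   line yaw -0.061414797 x at y=0 0.3684927
   rect [364.  26.] [148.  16.] 86.6
wrist redcap 536 med [ 720. -124.  159.] lo [ 709. -134.  158.] hi [ 731. -113.  160.]
wrist yellow 0
wrist black 0
wrist fencetop 6903 med [528.  27.  53.] lo [ 515. -109.   50.] hi [714. 153.  57.]
   line yaw 0.016127184 x at y=0 0.52794534
   rect [558. -14.] [233. 342.] 29.1
```

Run:
```python
from h import *
L={n:np.load(n+'.npz') for n in ['scene','side','wrist']}
for n,d in L.items():
    im,W=d['im'],d['W']; h,s,v=cv2.split(cv2.cvtColor(im,cv2.COLOR_RGB2HSV)); X,Y,Z=W[...,0],W[...,1],W[...,2]
    m=(abs(Z-.054)<.003)&(X>.495)&(X<.56)&(s<90)
    # per-y-slice edges of fence top
    ys=np.arange(-.32,.34,.02); lo=[];hi=[];yy=[]
    for y in ys:
        q=m&(abs(Y-y)<.01)
        if q.sum()>25 and min(abs(y-.07),abs(y-.193))>.025: lo.append(np.percentile(X[q],3));hi.append(np.percentile(X[q],97));yy.append(y)
    pl=np.polyfit(yy,lo,1);ph=np.polyfit(yy,hi,1)
    print(n,'fence front',pl,'back',ph,'width',np.round((np.array(hi)-lo)*1e3).tolist(),'y',np.nanmin(Y[m]),np.nanmax(Y[m]), 'z',np.median(Z[m]))
    B=(h>3)&(h<14)&(s>100)&(abs(Z-.040)<.004)&(X>.44)&(X<.516)&(Y<.06)
    num,lab,st,_=cv2.connectedComponentsWithStats(B.astype(np.uint8)); k=1+np.argmax(st[1:,4]); B=lab==k
    P=W[B]; rc=cv2.minAreaRect((P[:,:2]*1e3).astype(np.float32)); print('  bar',np.round(rc[0],1),np.round(rc[1],1),round(rc[2],2),'z',np.median(P[:,2]),'y',P[:,1].min(),P[:,1].max())
    print('  corners',np.round(cv2.boxPoints(rc)).tolist())
    for c,mm in (('or',(h>4)&(h<14)&(s>170)&(Z>.075)&(abs(Y-.193)<.03)&(X<.57)),('bl',(h>100)&(h<125)&(s>120)&(Z>.075)&(abs(Y-.068)<.03)&(X<.57))):
        P=W[mm]
        if len(P): print('  ',c,len(P),np.round(np.percentile(P,[1,50,99],axis=0)*1e3).tolist())
    for c,yc in (('or',.193),('bl',.068)):
        P=W[(abs(Y-yc)<.022)&(X>.49)&(X<.59)&(Z>.06)&(s<120)]
        if len(P): print('  steel',c,len(P),np.round(np.percentile(P,[1,50,99],axis=0)*1e3).tolist())
d=L['scene']
cv2.imwrite('pics/crop1.png',cv2.resize(d['im'][150:310,330:490,::-1],None,fx=3.5,fy=3.5,interpolation=cv2.INTER_CUBIC))
```

```text
scene fence front [-0.01009889  0.51468256] back [-0.00602842  0.53759017] width [23.0, 23.0, 23.0, 19.0, 12.0, 24.0, 24.0, 24.0, 24.0, 24.0, 23.0, 23.0, 23.0, 24.0, 24.0, 24.0, 22.0, 23.0, 24.0, 24.0, 23.0, 24.0, 24.0, 23.0, 23.0, 23.0] y -0.28593003258097105 0.3076470131899727 z 0.055251737159132015
  bar [ 477.1 -122.9] [259.3  33.8] 88.59 z 0.041712365029952764 y -0.2523019934130862 0.0067942813475421185
  corners [[457.0, -252.0], [491.0, -253.0], [497.0, 6.0], [463.0, 7.0]]
   or 337 [[490.0, 187.0, 97.0], [512.0, 198.0, 125.0], [532.0, 201.0, 135.0]]
   bl 348 [[38.0, 44.0, 96.0], [510.0, 75.0, 124.0], [532.0, 92.0, 276.0]]
  steel or 428 [[514.0, 177.0, 61.0], [533.0, 198.0, 77.0], [542.0, 210.0, 123.0]]
  steel bl 436 [[493.0, 52.0, 61.0], [531.0, 74.0, 81.0], [541.0, 85.0, 135.0]]
side fence front [-0.00760112  0.51434339] back [-0.00779675  0.53736045] width [23.0, 23.0, 23.0, 23.0, 23.0, 23.0, 23.0, 23.0, 23.0, 23.0, 23.0, 23.0, 23.0, 23.0, 23.0, 23.0, 23.0, 23.0, 23.0, 23.0] y -0.3324094154760314 0.30491272495238225 z 0.05329365109367287
  bar [ 476.3 -124.4] [260.6  34.
[... 326 characters left out ...]
174.0, 60.0], [526.0, 183.0, 77.0], [541.0, 205.0, 122.0]]
  steel bl 308 [[497.0, 50.0, 60.0], [526.0, 59.0, 78.0], [541.0, 80.0, 127.0]]
wrist fence front [-0.00567479  0.51525195] back [0.00530898 0.53762468] width [15.0, 23.0, 23.0, 23.0, 23.0, 23.0, 23.0, 23.0, 23.0, 23.0, 23.0, 23.0, 23.0] y -0.21969621747003992 0.15647372899901962 z 0.053353699041015945
  bar [478.  -87.9] [190.4  35.1] 88.24 z 0.03911999304138207 y -0.1825750794891787 0.0074624410367676594
  corners [[458.0, -182.0], [493.0, -184.0], [498.0, 7.0], [463.0, 8.0]]
   bl 1495 [[495.0, 61.0, 120.0], [514.0, 69.0, 127.0], [533.0, 76.0, 133.0]]
  steel bl 1661 [[499.0, 52.0, 60.0], [535.0, 70.0, 76.0], [542.0, 85.0, 125.0]]
```

View pics/crop1.png

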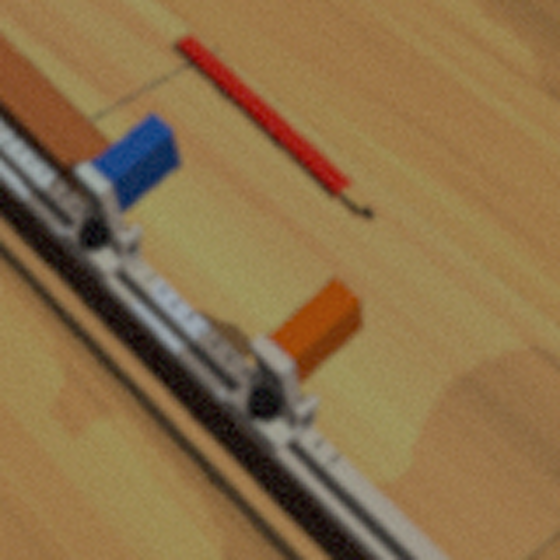

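Blue is at y≈68 and orange at y≈193, both up; the crop shows them leaning back, with a clear area behind orange. Fence front is x≈0.513−0.008·y, the orange pin is about (0.520, 0.193, 0.068), and the bar centre is (0.477, −0.124) with yaw ≈ −0.024. All of this agrees with the given sizes. First I'll go behind the orange stop with the fingers shut.

Call:
{"api": "jog_arm", "payload": {
  "motion": [
    [-1,24,-8,0,0],
    [-1,24,-8,0,0],
    [-1,24,-8,0,0],
    [-1,24,-8,0,0],
    [-1,24,-8,0,0],
    [-1,24,-8,0,0],
    [-1,24,-8,0,0],
    [-1,25,-8,20,0],
    [-1,0,-5,30,0],
    [-1,0,0,30,0]
  ],
  "force": 30
}}

```text
time: 0.98
tool_pos: [0.6058, 0.1951, 0.1517]
tcp_rot: [2.218, 2.224, 0.004]
wrist_force: [0.4, -0.5, 0.3]
width: -0.002
grip_force: 0.0
```

Call:
{"api": "jog_arm", "payload": {
  "motion": [
    [-1,0,0,30,0],
    [-1,0,0,15,0],
    [-1,0,0,0,0],
    [-1,0,0,0,0]
  ]
}}

```text
time: 1.32
tool_pos: [0.6049, 0.1927, 0.1049]
tcp_rot: [-2.22, -2.22, 0.004]
wrist_force: [-0.7, 0.1, -0.1]
width: -0.003
grip_force: 0.0
```

Call:
{"api": "jog_arm", "payload": {
  "motion": [
    [-1,0,-20,0,0],
    [-1,0,-15,0,0],
    [-1,0,-8,0,0],
    [-1,0,-8,0,0],
    [-1,0,-8,0,0],
    [-1,0,-8,0,0],
    [-1,0,-8,0,0],
    [-1,0,-8,0,0],
    [-1,0,-8,0,0]
  ]
}}

```text
time: 2.07
tool_pos: [0.5142, 0.1929, 0.1061]
tcp_rot: [-2.221, -2.221, 0.0]
wrist_force: [1.1, -0.7, 0.4]
width: -0.002
grip_force: 0.5
```

Call:
{"api": "jog_arm", "payload": {
  "motion": [
    [-1,0,-8,0,0],
    [-1,0,-8,0,0],
    [-1,0,-8,0,0],
    [-1,0,0,0,0]
  ]
}}

```text
time: 2.4
tool_pos: [0.4888, 0.1928, 0.1058]
tcp_rot: [-2.22, -2.221, 0.003]
wrist_force: [-0.5, 0.4, -0.1]
width: 0.0
grip_force: 0.0
```

```bash
cat > st.py <<'E'
from h import *
def stops():
  for n in ['scene','side']:
    im,W=pts(n); h,s,v=cv2.split(cv2.cvtColor(im,cv2.COLOR_RGB2HSV)); X,Y,Z=W[...,0],W[...,1],W[...,2]
    for c,mm in (('or',(h>4)&(h<14)&(s>170)&(Z>.02)&(abs(Y-.193)<.025)&(X<.57)&(X>.43)),('bl',(h>100)&(h<125)&(s>120)&(Z>.02)&(abs(Y-.068)<.025)&(X<.57)&(X>.43))):
        P=W[mm]
        if len(P): print(n,c,len(P),np.round(np.percentile(P,[1,50,99],axis=0)*1e3).tolist())
    B=(h>3)&(h<14)&(s>100)&(abs(Z-.040)<.004)&(X>.44)&(X<.525)&(Y<.18)
    num,lab,st,_=cv2.connectedComponentsWithStats(B.astype(np.uint8)); k=1+np.argmax(st[1:,4]); P=W[lab==k]
    rc=cv2.minAreaRect((P[:,:2]*1e3).astype(np.float32)); print(n,'bar',np.round(rc[0],1),np.round(rc[1],1),round(rc[2],2),'y',P[:,1].min(),P[:,1].max())
    cv2.imwrite(f'pics/{n}_{bot.read_state()["time"]:.2f}.png',im[:,:,::-1])
if __name__=='__main__': stops()
E
python3 st.py; ls pics
```

```text
scene or 91 [[457.0, 174.0, 24.0], [477.0, 200.0, 69.0], [538.0, 216.0, 226.0]]
scene bl 295 [[493.0, 62.0, 96.0], [513.0, 75.0, 124.0], [531.0, 76.0, 134.0]]
scene bar [ 476.4 -123.7] [258.1  34.5] 88.37 y -0.2523527268292306 0.005180635089437379
side or 256 [[452.0, 182.0, 54.0], [472.0, 184.0, 76.0], [496.0, 198.0, 97.0]]
side bl 368 [[486.0, 58.0, 95.0], [506.0, 60.0, 117.0], [531.0, 72.0, 133.0]]
side bar [ 476.3 -124.7] [259.7  34.3] 88.39 y -0.2547109892110672 0.005319583911176216
crop1.png
scene0.png
scene_2.45.png
side0.png
side_2.50.png
wrist0.png
```

Call:
{"api": "jog_arm", "payload": {
  "motion": [
    [-1,0,0,-12,0],
    [-1,0,-12,0,0],
    [-1,0,0,8,0],
    [-1,0,0,8,0],
    [-1,0,0,8,0],
    [-1,0,0,8,0],
    [-1,0,0,6,0],
    [-1,0,0,4,0],
    [-1,0,0,0,0]
  ]
}}

```text
time: 3.25
tool_pos: [0.4781, 0.1926, 0.0746]
tcp_rot: [-2.221, -2.221, 0.003]
wrist_force: [-0.6, -0.6, 0.4]
width: -0.0
grip_force: 0.0
```

Call:
{"api": "jog_arm", "payload": {
  "motion": [
    [-1,0,0,2,0],
    [-1,0,0,1,0],
    [-1,0,0,1,0],
    [-1,0,0,0,0]
  ]
}}

```text
time: 3.58
tool_pos: [0.4796, 0.193, 0.0726]
tcp_rot: [2.221, 2.221, 0.001]
wrist_force: [-0.9, 0.4, -0.0]
width: 0.001
grip_force: 0.0
```

Call:
{"api": "jog_arm", "payload": {
  "motion": [
    [-1,0,0,1,0],
    [-1,0,0,0,0],
    [-1,0,0,0,0]
  ]
}}

```text
time: 3.83
tool_pos: [0.4796, 0.1931, 0.072]
tcp_rot: [2.221, 2.221, 0.002]
wrist_force: [-1.1, 0.5, 4.7]
width: -0.002
grip_force: 2.1
```

Call:
{"api": "jog_arm", "payload": {
  "motion": [
    [-1,0,0,1,0],
    [-1,0,0,0,0],
    [-1,0,0,0,0]
  ]
}}

```text
time: 4.08
tool_pos: [0.4797, 0.1931, 0.0719]
tcp_rot: [2.221, 2.221, 0.001]
wrist_force: [-4.0, -2.4, 10.6]
width: -0.002
grip_force: 5.4
```

Call:
{"api": "jog_arm", "payload": {
  "motion": [
    [-1,0,0,1,0],
    [-1,0,0,0,0],
    [-1,0,0,0,0]
  ]
}}

```text
time: 4.33
tool_pos: [0.4797, 0.1931, 0.0718]
tcp_rot: [2.221, 2.221, 0.001]
wrist_force: [-5.9, -2.6, 17.4]
width: 0.002
grip_force: 8.4
```

```bash
python3 st.py
```

```text
scene or 63 [[471.0, 169.0, 22.0], [486.0, 200.0, 41.0], [538.0, 213.0, 280.0]]
scene bl 309 [[493.0, 62.0, 95.0], [513.0, 75.0, 124.0], [531.0, 77.0, 134.0]]
scene bar [ 476.3 -123. ] [256.   34.4] 88.27 y -0.2507548848831609 0.004451776513368475
side or 181 [[467.0, 182.0, 25.0], [483.0, 184.0, 43.0], [501.0, 186.0, 60.0]]
side bl 371 [[486.0, 58.0, 95.0], [506.0, 60.0, 117.0], [531.0, 72.0, 133.0]]
side bar [ 476.2 -124.8] [260.7  34.1] 88.36 y -0.2554618837539315 0.005530188460015004
```

The orange stop is hard home: z stays at 0.0719 while the force rises to 17 N. Next I'll go up and over to the front of the bar.

Call:
{"api": "jog_arm", "payload": {
  "motion": [
    [-1,0,0,-30,0],
    [-1,0,0,-30,0],
    [-1,0,0,-30,0],
    [-1,0,0,-35,0],
    [-1,-30,-8,0,0],
    [-1,-30,-8,0,0],
    [-1,-30,-8,0,0],
    [-1,-30,-8,0,0],
    [-1,-30,-8,0,0],
    [-1,-30,-8,0,0]
  ]
}}

```text
time: 5.27
tool_pos: [0.4303, 0.0119, 0.1941]
tcp_rot: [2.221, 2.222, 0.0]
wrist_force: [0.4, -0.2, 0.1]
width: 0.004
grip_force: 0.0
```

Call:
{"api": "jog_arm", "payload": {
  "motion": [
    [-1,-30,-8,0,0],
    [-1,-30,-8,0,0],
    [-1,-30,0,0,0],
    [-1,-30,0,0,0],
    [-1,-20,0,0,0],
    [-1,0,0,0,0],
    [-1,0,0,0,0]
  ]
}}

```text
time: 5.85
tool_pos: [0.4148, -0.1277, 0.194]
tcp_rot: [-2.224, -2.218, -0.0]
wrist_force: [-0.4, -0.3, 0.3]
width: -0.002
grip_force: 0.0
```

Run:
```python
from st import *
stops()
im,W=pts('wrist'); cv2.imwrite('pics/w2.png',im[:,:,::-1]); print(bot.read_state()['tool_pos'])
```

```text
scene or 61 [[468.0, 184.0, 26.0], [483.0, 200.0, 39.0], [538.0, 207.0, 53.0]]
scene bl 311 [[491.0, 62.0, 97.0], [512.0, 75.0, 124.0], [532.0, 76.0, 134.0]]
scene bar [ 477.1 -123.9] [259.   33.1] 87.88 y -0.25303345747356376 0.005766462792836529
side bar [ 476.3 -124.5] [260.5  34.5] 88.33 y -0.2548805157517407 0.0054003506248845095
[ 0.41481874 -0.12616121  0.19398711]
```

Call:
{"api": "jog_arm", "payload": {
  "motion": [
    [-1,0,0,35,0],
    [-1,0,0,35,0],
    [-1,0,0,35,0],
    [-1,0,0,30,0],
    [-1,0,0,20,0],
    [-1,0,0,10,0],
    [-1,0,0,0,0]
  ]
}}

```text
time: 6.58
tool_pos: [0.4128, -0.1252, 0.0269]
tcp_rot: [-2.216, -2.22, 0.003]
wrist_force: [-0.4, -0.3, 0.0]
width: -0.004
grip_force: 0.0
```

Call:
{"api": "jog_arm", "payload": {
  "motion": [
    [-1,0,10,0,0],
    [-1,0,10,0,0],
    [-1,0,6,0,0],
    [-1,0,5,0,0],
    [-1,0,4,0,0],
    [-1,0,4,0,0],
    [-1,0,4,0,0],
    [-1,0,4,0,0],
    [-1,0,2,0,0],
    [-1,0,0,0,0]
  ]
}}

```text
time: 7.42
tool_pos: [0.4649, -0.1274, 0.0307]
tcp_rot: [2.221, 2.221, -0.0]
wrist_force: [-2.8, 0.1, 4.2]
width: 0.005
grip_force: 2.2
```

```bash
python3 st.py
```

```text
scene or 61 [[468.0, 172.0, 27.0], [482.0, 200.0, 39.0], [538.0, 211.0, 52.0]]
scene bl 301 [[492.0, 63.0, 95.0], [512.0, 75.0, 124.0], [531.0, 76.0, 134.0]]
scene bar [ 490.2 -123.8] [ 31.1 260.3] 0.29 y -0.2538959305900068 0.0063228267406931675
side or 177 [[466.0, 182.0, 26.0], [482.0, 184.0, 43.0], [499.0, 186.0, 60.0]]
side bar [ 494.1 -183.7] [141.   39.4] 89.29 y -0.25423317557160646 -0.11340109366112985
```

Call:
{"api": "jog_arm", "payload": {
  "motion": [
    [-1,0,2,0,0],
    [-1,0,1,0,0],
    [-1,0,0,0,0]
  ]
}}

```text
time: 7.77
tool_pos: [0.4672, -0.1275, 0.0302]
tcp_rot: [2.221, 2.222, -0.001]
wrist_force: [-4.3, -1.3, 6.8]
width: -0.004
grip_force: 3.3
```

Call:
{"api": "jog_arm", "payload": {
  "motion": [
    [-1,0,2,0,0],
    [-1,0,0,0,0],
    [-1,0,0,0,0]
  ]
}}

```text
time: 8.02
tool_pos: [0.468, -0.1274, 0.0301]
tcp_rot: [-2.22, -2.221, 0.004]
wrist_force: [-8.0, -1.6, 10.3]
width: -0.002
grip_force: 5.5
```

Run:
```python
from st import *
stops()
im,W=pts('side'); cv2.imwrite('pics/c2.png',cv2.resize(im[200:400,200:440,::-1],None,fx=3,fy=3,interpolation=cv2.INTER_CUBIC))
```

```text
scene or 62 [[467.0, 177.0, 24.0], [484.0, 200.0, 40.0], [537.0, 210.0, 52.0]]
scene bl 303 [[491.0, 63.0, 96.0], [512.0, 75.0, 123.0], [531.0, 77.0, 134.0]]
scene bar [ 492.3 -123.2] [ 26.2 260.8] 0.21 y -0.2536512882954202 0.007179919082493254
side or 186 [[466.0, 182.0, 26.0], [483.0, 184.0, 43.0], [502.0, 188.0, 60.0]]
side bl 18 [[485.0, 60.0, 105.0], [486.0, 68.0, 110.0], [489.0, 74.0, 118.0]]
side bar [ 497.7 -184.9] [ 35.4 138.7] 0.69 y -0.25430338804801045 -0.11545708823824728
```

View pics/c2.png

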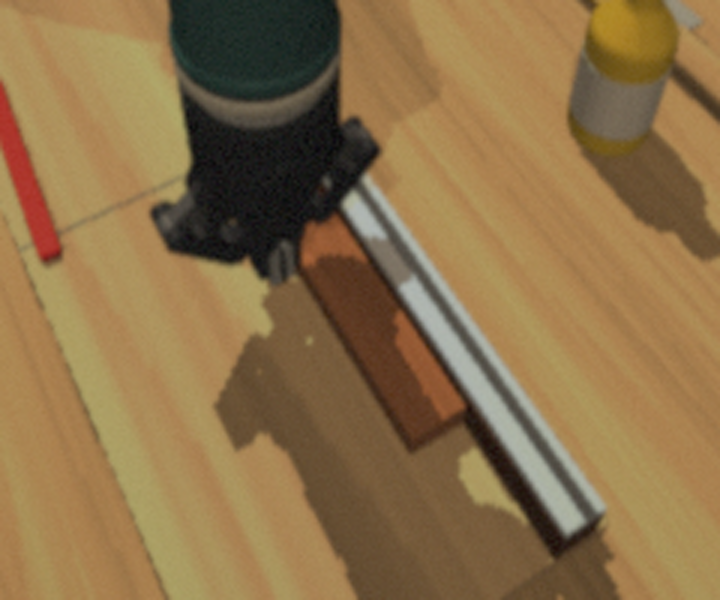

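Side view: bar lies against the fence, tail at crop (440,430), gripper pressing mid-bar. Next I'll move behind the tail, with the gripper turned a quarter so its links clear the fence.

Call:
{"api": "jog_arm", "payload": {
  "motion": [
    [-1,0,-15,0,0],
    [-1,0,-10,-20,0],
    [-1,0,0,-30,0],
    [-1,0,0,-30,0],
    [-1,-35,0,0,0],
    [-1,-35,0,0,0],
    [-1,-35,0,0,0],
    [-1,-35,0,0,0],
    [-1,-32,20,0,0],
    [-1,0,32,0,0]
  ]
}}

```text
time: 9.0
tool_pos: [0.4952, -0.3049, 0.1098]
tcp_rot: [2.225, 2.213, -0.003]
wrist_force: [0.6, -0.4, 0.9]
width: -0.003
grip_force: 0.0
```

Call:
{"api": "jog_arm", "payload": {
  "motion": [
    [-1,0,0,0,7],
    [-1,0,0,0,7],
    [-1,0,0,0,7],
    [-1,0,0,0,7],
    [-1,0,0,0,7],
    [-1,0,0,0,7],
    [-1,0,0,0,7],
    [-1,0,0,0,7],
    [-1,0,0,0,7],
    [-1,0,0,0,7]
  ]
}}

```text
time: 9.83
tool_pos: [0.4965, -0.2991, 0.1094]
tcp_rot: [3.095, 0.536, 0.001]
wrist_force: [-0.3, -0.6, 0.5]
width: 0.001
grip_force: 0.0
```

Call:
{"api": "jog_arm", "payload": {
  "motion": [
    [-1,0,0,0,7],
    [-1,0,0,0,7],
    [-1,0,0,0,6],
    [-1,0,0,0,0],
    [-1,0,0,0,0]
  ]
}}

```text
time: 10.25
tool_pos: [0.4963, -0.2991, 0.1094]
tcp_rot: [3.141, 0.005, 0.001]
wrist_force: [0.0, -0.2, -0.5]
width: -0.001
grip_force: 0.0
```

```bash
python3 st.py; python3 -c "
from h import *
s=bot.read_state();print(s['tool_pos'],cv2.Rodrigues(s['tcp_rot'])[0].round(3),s['q'])"
```

```text
scene or 76 [[469.0, 169.0, 21.0], [484.0, 200.0, 39.0], [538.0, 216.0, 52.0]]
scene bl 308 [[490.0, 63.0, 97.0], [511.0, 75.0, 123.0], [531.0, 76.0, 134.0]]
scene bar [ 494.3 -121.1] [ 24.1 254.5] 0.11 y -0.2483901611709066 0.0061315748075061625
side or 186 [[466.0, 182.0, 25.0], [482.0, 184.0, 43.0], [512.0, 212.0, 60.0]]
side bl 366 [[486.0, 58.0, 96.0], [506.0, 60.0, 117.0], [530.0, 72.0, 132.0]]
side bar [ 497.2 -126.2] [ 35.5 265. ] 0.24 y -0.2585998788029943 0.006318837705698939
[ 0.49621059 -0.29905854  0.10934752] [[ 1.     0.002  0.   ]
 [ 0.002 -1.    -0.   ]
 [ 0.     0.    -1.   ]] [-5.85443731e-01  1.90537481e-01  1.93098018e+00  1.19194942e-04
  1.01976852e+00  9.82896376e-01]
```

Call:
{"api": "jog_arm", "payload": {
  "motion": [
    [-1,0,0,30,0],
    [-1,0,0,30,0],
    [-1,0,0,15,0],
    [-1,0,0,7,0],
    [-1,0,-12,0,0],
    [-1,0,-10,0,0],
    [-1,0,-6,0,0],
    [-1,0,-6,0,0],
    [-1,0,-6,0,0],
    [-1,0,-6,0,0]
  ]
}}

```text
time: 11.18
tool_pos: [0.4971, -0.253, 0.0287]
tcp_rot: [3.14, 0.001, 0.004]
wrist_force: [-0.7, -1.7, 1.9]
width: -0.0
grip_force: 1.4
```

Call:
{"api": "jog_arm", "payload": {
  "motion": [
    [-1,0,-6,0,0],
    [-1,0,-6,0,0],
    [-1,0,-6,0,0],
    [-1,0,-6,0,0],
    [-1,0,-6,0,0],
    [-1,0,-6,0,0],
    [-1,0,-6,0,0],
    [-1,0,-6,0,0],
    [-1,0,0,0,0]
  ]
}}

```text
time: 11.93
tool_pos: [0.4963, -0.2044, 0.0278]
tcp_rot: [3.141, 0.0, 0.001]
wrist_force: [-0.0, -1.1, 0.5]
width: -0.001
grip_force: 0.5
```

```bash
python3 st.py; python3 -c "
from h import *
s=bot.read_state();print(s['tool_pos'],s['wrist_force'])"
```

```text
scene or 65 [[467.0, 177.0, 26.0], [483.0, 200.0, 40.0], [538.0, 211.0, 52.0]]
scene bl 306 [[491.0, 63.0, 95.0], [512.0, 75.0, 124.0], [531.0, 77.0, 134.0]]
scene bar [493.5 -82.9] [ 24. 220.] 0.24 y -0.19288941514201507 0.02709468364494354
side or 184 [[466.0, 181.0, 25.0], [483.0, 184.0, 43.0], [499.0, 186.0, 60.0]]
side bl 367 [[485.0, 58.0, 95.0], [506.0, 60.0, 118.0], [531.0, 73.0, 132.0]]
side bar [496.8 -58.5] [ 35.3 266.1] 0.34 y -0.19161798246331405 0.07465004023785485
[ 0.49585384 -0.20438974  0.02715651] [ 0.83454415 -0.4159914  -0.33750942]
```

Call:
{"api": "jog_arm", "payload": {
  "motion": [
    [-1,0,-6,0,0],
    [-1,0,-7,0,0],
    [-1,0,-7,0,0],
    [-1,0,-7,0,0],
    [-1,0,-7,0,0],
    [-1,0,-7,0,0],
    [-1,0,-7,0,0],
    [-1,0,-7,0,0],
    [-1,0,-7,0,0],
    [-1,0,-6,0,0]
  ]
}}

```text
time: 12.87
tool_pos: [0.4958, -0.1361, 0.0272]
tcp_rot: [-3.141, -0.0, 0.001]
wrist_force: [-0.3, -0.9, -0.1]
width: -0.002
grip_force: 0.4
```

Call:
{"api": "jog_arm", "payload": {
  "motion": [
    [-1,-1,-6,0,0],
    [-1,0,-6,0,0],
    [-1,0,-5,0,0],
    [-1,0,-4,0,0],
    [-1,0,-3,0,0],
    [-1,0,0,0,0]
  ]
}}

```text
time: 13.37
tool_pos: [0.495, -0.1124, 0.0273]
tcp_rot: [-3.141, -0.001, 0.0]
wrist_force: [0.5, -0.3, -0.4]
width: 0.003
grip_force: 0.0
```

```bash
python3 st.py
python3 - <<'E'
from h import *
s=bot.read_state();print(s['tool_pos'],s['wrist_force'])
im,W=pts('side'); cv2.imwrite('pics/c3.png',cv2.resize(im[110:310,180:400,::-1],None,fx=3,fy=3,interpolation=cv2.INTER_CUBIC))
E
```

```text
scene or 71 [[468.0, 176.0, 25.0], [483.0, 200.0, 40.0], [538.0, 216.0, 53.0]]
scene bl 307 [[492.0, 63.0, 96.0], [512.0, 75.0, 124.0], [531.0, 77.0, 134.0]]
scene bar [492.  105.2] [ 24.  112.8] 0.15 y 0.048790916808188846 0.16159086026457192
side or 189 [[466.0, 181.0, 25.0], [483.0, 184.0, 42.0], [511.0, 187.0, 60.0]]
side bl 285 [[485.0, 58.0, 96.0], [502.0, 60.0, 118.0], [519.0, 72.0, 133.0]]
side bar [495.6  31.3] [ 35.2 260.6] 0.07 y -0.09902657622788037 0.16161836799028548
[ 0.49508778 -0.11290675  0.02733306] [ 0.60177845 -0.08112982 -0.19257297]
```

View pics/c3.png

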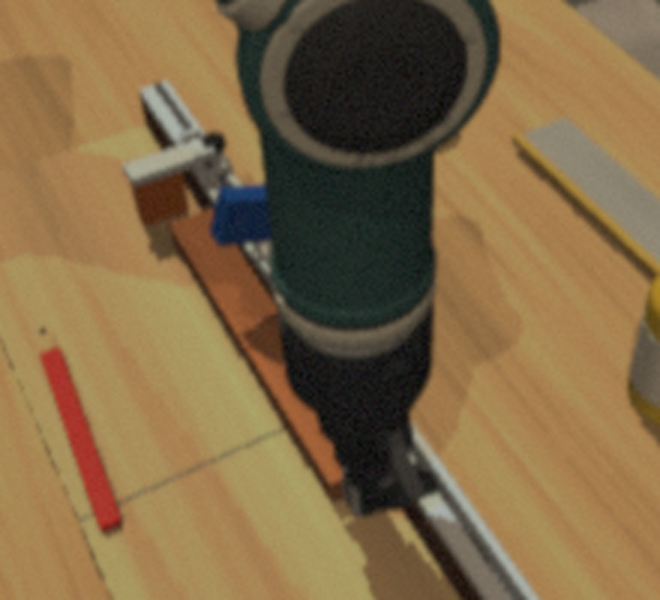

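Side view: the orange stop is down at crop (160,195), and the bar's end at (185,230) is about 22 mm short of it. The bar lies along the fence and blue is still up.

Call:
{"api": "jog_arm", "payload": {
  "motion": [
    [-1,0,-3,0,0],
    [-1,0,-4,0,0],
    [-1,0,-4,0,0],
    [-1,0,-4,0,0],
    [-1,0,-3,0,0],
    [-1,0,-2,0,0],
    [-1,0,0,0,0]
  ]
}}

```text
time: 14.1
tool_pos: [0.4949, -0.0924, 0.0273]
tcp_rot: [-3.141, -0.001, 0.0]
wrist_force: [-1.0, -0.2, 0.1]
width: -0.001
grip_force: 0.0
```

Call:
{"api": "jog_arm", "payload": {
  "motion": [
    [-1,0,-1,0,0],
    [-1,0,-1,0,0],
    [-1,0,0,0,0],
    [-1,0,0,0,0]
  ]
}}

```text
time: 14.43
tool_pos: [0.4949, -0.0909, 0.0272]
tcp_rot: [-3.141, 0.0, 0.0]
wrist_force: [-0.3, 0.8, -0.0]
width: 0.001
grip_force: 0.0
```

Call:
{"api": "jog_arm", "payload": {
  "motion": [
    [-1,0,-1,0,0],
    [-1,0,-1,0,0],
    [-1,0,0,0,0],
    [-1,0,0,0,0]
  ]
}}

```text
time: 14.77
tool_pos: [0.495, -0.0892, 0.0273]
tcp_rot: [3.141, 0.0, 0.0]
wrist_force: [0.2, -1.5, -0.0]
width: -0.0
grip_force: 0.8
```

Call:
{"api": "jog_arm", "payload": {
  "motion": [
    [-1,0,-1,0,0],
    [-1,0,0,0,0],
    [-1,0,0,0,0]
  ]
}}

```text
time: 15.02
tool_pos: [0.4954, -0.0889, 0.0275]
tcp_rot: [3.14, 0.001, 0.001]
wrist_force: [0.4, -5.3, -0.5]
width: 0.002
grip_force: 2.6
```

Call:
{"api": "jog_arm", "payload": {
  "motion": [
    [-1,0,-1,0,0],
    [-1,0,0,0,0],
    [-1,0,0,0,0]
  ]
}}

```text
time: 15.27
tool_pos: [0.4955, -0.0888, 0.0276]
tcp_rot: [3.139, 0.002, 0.002]
wrist_force: [0.0, -8.7, 0.1]
width: 0.002
grip_force: 4.3
```

```bash
python3 st.py
```

```text
scene or 71 [[467.0, 169.0, 24.0], [484.0, 200.0, 38.0], [538.0, 211.0, 52.0]]
scene bl 303 [[491.0, 63.0, 96.0], [512.0, 75.0, 124.0], [531.0, 77.0, 135.0]]
scene bar [492.6 108.5] [ 24.5 120.8] 1.2 y 0.04798850636759003 0.16867913866348744
side or 147 [[466.0, 173.0, 25.0], [479.0, 184.0, 47.0], [511.0, 187.0, 60.0]]
side bl 173 [[485.0, 58.0, 99.0], [496.0, 60.0, 121.0], [508.0, 73.0, 133.0]]
side bar [495.7  51.8] [ 34.7 256.3] 0.27 y -0.0763991930637445 0.17989823898024207
```

Contact with the stop is firm: 8.7 N with no further motion. I'll retreat and check.

Call:
{"api": "jog_arm", "payload": {
  "motion": [
    [-1,0,10,0,0],
    [-1,0,25,0,0],
    [-1,0,25,0,0],
    [-1,0,0,-35,0],
    [-1,0,0,-35,0],
    [-1,0,0,-35,0],
    [-1,0,0,-35,0],
    [-1,0,35,-30,0],
    [-1,0,35,0,0],
    [-1,0,35,0,0]
  ]
}}

```text
time: 16.2
tool_pos: [0.4969, -0.2501, 0.198]
tcp_rot: [3.139, 0.003, 0.009]
wrist_force: [0.5, -0.5, -0.8]
width: 0.003
grip_force: 0.0
```

Call:
{"api": "jog_arm", "payload": {
  "motion": [
    [-1,0,30,0,0],
    [-1,0,30,0,0],
    [-1,0,0,0,0],
    [-1,0,0,0,0]
  ]
}}

```text
time: 16.53
tool_pos: [0.4946, -0.3099, 0.194]
tcp_rot: [-3.14, 0.005, 0.0]
wrist_force: [0.1, 0.2, 0.4]
width: 0.002
grip_force: 0.0
```

```bash
cat > chk.py <<'E'
from h import *
for n in ['side','scene']:
    A=[pts(n) for _ in range(4)]
    im=np.mean([a[0] for a in A],0).astype(np.uint8); W=np.nanmedian([a[1] for a in A],0)
    h,s,v=cv2.split(cv2.cvtColor(im,cv2.COLOR_RGB2HSV)); X,Y,Z=W[...,0],W[...,1],W[...,2]
    B=(h>3)&(h<15)&(s>100)&(abs(Z-.040)<.004)&(X>.44)&(X<.525)
    F=(s<90)&(abs(Z-.054)<.003)&(X>.5)&(X<.55)
    for y in np.arange(-.06,.18,.02):
        b=B&(abs(Y-y)<.006);f=F&(abs(Y-y)<.006)
        q=lambda m,p:np.round(np.percentile(X[m],p)*1e3,1) if m.sum()>5 else None
        print(n,round(y,2),'bar',q(b,2),q(b,98),'fence',q(f,3),q(f,97))
    print('bar y',Y[B].min(),Y[B].max())
    O=(h>4)&(h<14)&(s>170)&(Z>.022)&(Z<.068)&(abs(Y-.193)<.012)&(X<.51)&(X>.46)
    print('or',np.percentile(W[O],[2,50,98],axis=0).round(4).tolist())
    cv2.imwrite(f'pics/f_{n}.png',im[:,:,::-1])
im=cv2.imread('pics/f_side.png'); cv2.imwrite('pics/f_c.png',cv2.resize(im[110:290,180:380],None,fx=3.3,fy=3.3,interpolation=cv2.INTER_CUBIC))
E
python3 chk.py
```

```text
side -0.06 bar 479.9 513.7 fence 514.8 537.7
side -0.04 bar 479.7 513.4 fence 514.9 538.2
side -0.02 bar 479.5 513.4 fence 514.4 537.6
side 0.0 bar 479.2 513.3 fence 514.7 537.4
side 0.02 bar 479.2 513.1 fence 514.1 537.2
side 0.04 bar 478.9 512.9 fence 514.6 536.9
side 0.06 bar 479.0 512.8 fence None None
side 0.08 bar 479.2 512.7 fence None None
side 0.1 bar 478.6 512.6 fence None None
side 0.12 bar 478.5 509.4 fence None None
side 0.14 bar 478.3 501.9 fence None None
side 0.16 bar 478.5 512.0 fence 512.8 536.0
bar y -0.33246509830670357 0.2907933597745665
or [[0.466, 0.183, 0.0266], [0.4788, 0.184, 0.0473], [0.4992, 0.1853, 0.0592]]
scene -0.06 bar 482.5 503.4 fence 515.0 537.7
scene -0.04 bar 481.5 504.7 fence 515.1 537.4
scene -0.02 bar 482.2 504.0 fence 515.0 537.4
scene 0.0 bar 482.6 503.9 fence 515.4 537.3
scene 0.02 bar 499.5 504.6 fence 515.1 537.3
scene 0.04 bar None None fence 515.6 537.0
scene 0.06 bar 482.2 493.7 fence None None
scene 0.08 bar 481.6 502.9 fence 513.3 537.1
scene 0.1 bar 480.5 503.3 fence 513.9 536.6
scene 0.12 bar 480.4 503.2 fence 514.0 536.7
scene 0.14 bar 481.0 503.5 fence 512.9 536.4
scene 0.16 bar 479.9 502.3 fence 513.4 536.4
bar y -0.833134900385941 0.20037869505070038
or [[0.4679, 0.1996, 0.026], [0.48, 0.2, 0.0395], [0.4932, 0.2003, 0.0521]]
```

View pics/f_c.png

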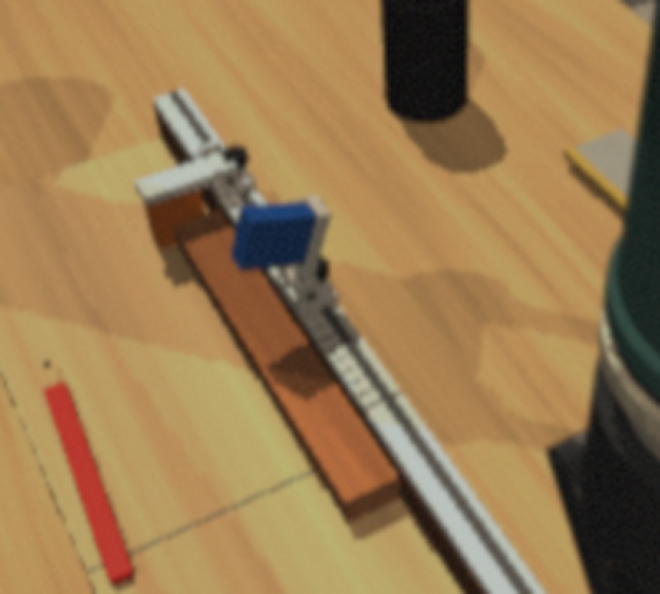

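Final view: the bar end meets the orange block at crop (180,235). The bar is flush and parallel to the fence (edges 513.7 to 512.0 against fence ≈514 to 512.5), blue is up, and the pencil and can are where they were.

```bash
python3 -c "
from workcell import bot
print(bot.finish_job())"
```

```text
the job is handed in; nothing more can be done
None
```

The job is handed in: the orange stop is fully down, the blue one is still up, and the bar lies flat along the fence with its end against the orange stop. The arm ended clear of everything, at about 17 s of the 72 s allowed; the hand-in returned no verdict.

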